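Open the sample jar on the balance and shut the draft shield

TASK

The sample on the balance is to be weighed open. Lift the lid off the white jar by its blue knob and set it down gently, knob up, flat in the pink tray; then push the balance's draft-shield door shut until its catch holds it fully home. Leave the jar standing where it is on the pan and do not disturb the other things on the bench.

Things in the scene. Friction and masses are not known exactly. Their poses are not given: they have to be found in the camera images.
- lid: White round lid, 88 mm across, 140 g or so, lying loose on the jar. Origin: centre of its underside; z up. A plug 65 mm across and 8 mm deep (z 0 to 8 mm) hangs with 3 mm play in the jar's mouth; above it a flange 88 mm across (z 8 to 15 mm); above that the blue knob (z 15 to 49 mm). Set down on a flat surface it stands on the plug.
- lid_knob (a point): Centre of the lid's blue round knob, where to grip: 37 mm above the lid's underside and 22 mm above the flange's top face. The knob's head is 26 mm across (from 8 mm below to 8 mm above this point, then rounding to its top 12 mm above it), on a stem 16 mm across.
- jar: White round jar with a pale blue band, 80 mm across, 80 mm high, wall 4 mm, 400 g, standing loose near the middle of the balance pan. Origin: centre of its underside; z up. The lid's underside sits 72 mm above this origin.
- balance: White bench balance, fixed. Origin at table height under the middle of the pan; its front (keypad, door) faces its -x axis, z up. Body 210 mm wide (y), deck 65 mm high from x -90 to +100 mm; a lower keypad step 45 mm high lies in front of it from x -190 to -90 mm. The round steel pan's top is at 75 mm. Around the pan stands an open-topped glass draft shield 170 x 170 mm (x and y -85 to +85 mm) whose top is at z 160 mm; its -x side is the door.
- door (a joint): Hinge angle of the draft-shield door, rad: 0 is fully shut, it grows as the door swings out towards the balance's -x side (up to 1.5). The hinge is upright, at the balance's +y side. The door stays where it is left; light friction. Below about 0.08 rad a spring catch resists with about 4 N at the push point; past about 0.035 rad the catch pulls the door home to 0 and holds it.
- door_hinge (a point): Point on the door's upright hinge axis, at z 134 mm. Its axes turn with the door: -y runs along the door from hinge to free edge, -x is square to the door, out of its outer face (away from the pan). The panel of clear glass in a blue frame is 6 mm thick, reaches from 6 to 156 mm from the axis and from z 74 to 158 mm.
- door_push (a point): Point on the door's outer face where to push it shut: 120 mm from the hinge axis (36 mm from the free edge), 24 mm below the door's top edge. Axes as for door_hinge; it moves with the door. Push along its +x.
- tray: Pink round shallow tray for the lid, fixed, 140 mm across, about 126 mm inside, rim 9 mm high. Origin: centre of its underside.
- tray_in (a point): Centre of the tray's inner floor, 4 mm above the table.
- petri: Bystander: teal petri dish with pale cover, 90 mm across, 28 mm high; origin at its underside.
- bottle: Bystander: amber bottle, 64 mm across, 150 mm high; origin at its underside.
- beaker: Bystander: glass beaker, 72 mm across, 95 mm high; origin at its underside.
- washjar: Bystander: white jar with red cap, 60 mm across, 90 mm high; origin at its underside.
- spatula: Bystander: slim steel lab spatula, 180 mm long, 14 mm wide, lying on the table.
Not all that is in view belongs to the job. What is shaped like the lid but orange is not meant. Of the things that look like the tray, the larger one is meant.

How it is judged:
On the way, in this order (a step that is already met when the one before it is completed fails the run):
1. the lid is lifted clear of the jar, held by its knob (z of lid in the frame of jar above 0.085 m and contact force between the fingers and lid above 0.5 N and distance between the grasp point and lid_knob below 0.035 m), for 0.1 s.
2. the lid lies flat in the tray, knob up, let go (horizontal distance between lid_knob and tray_in below 0.035 m and z of lid in the frame of tray_in below 0.004 m and angle between lid's own z axis and vertical below 0.1 rad and contact force between the fingers and lid below 0.1 N and linear speed of lid below 0.03 m/s), for 0.2 s.
3. the draft-shield door is shut on its catch (value of joint door below 0.025 rad), for 0.2 s.
At the end, for the whole second after the job is handed in: The lid lies at rest, flat (within 0.1 rad) and knob up on the tray's floor, its centre within 35 mm of the tray's; the draft-shield door is shut (under 0.025 rad) and held by its catch; the jar stands upright within 25 mm of where it was (value of joint door below 0.025 rad and horizontal distance between lid_knob and tray_in below 0.035 m and z of lid in the frame of tray_in below 0.004 m and angle between each of lid, jar's own z axis and vertical below 0.1 rad and linear speed of lid below 0.03 m/s and distance of jar from where it was at the start of the episode below 0.025 m); the robot touches nothing.
It fails at once if the lid is dropped or flung: moving faster than 0.6 m/s (a fall of about 2 cm) while not held (contact force between the fingers and lid below 0.1 N and linear speed of lid above 0.6 m/s).
It fails at once if the jar is tipped or lifted off the pan (angle between jar's own z axis and vertical above 0.3 rad or z of jar in the frame of balance above 0.095 m).
It fails at once if a bystander is knocked more than 40 mm from its place (distance of any of petri, bottle, beaker, washjar, spatula from where it was at the start of the episode above 0.04 m).
It also fails if it takes over 61 s, if anything falls off the work surface, if the arm or the gripper's body presses on something with over 40 N, if the wrist force passes 120 N, or if a joint passes its speed limit or range.

ROBOT

A 6-joint arm with a two-finger parallel gripper is mounted at the origin on the work surface. World frame = base frame: x ahead of the robot, y to its left, z up, the work surface at z = 0. Lengths are in m, angles in rad, forces in N, time in s.
With the tool pointing down it reaches from about 0.375 to 0.9 m from the base axis. Payload 3.1 kg.
Tool frame: the origin (TCP) lies midway between the tips of the shut fingers; the grasp point (between the pads) lies 19 mm behind it (robot.grasp_offset is the distance from the TCP to the grasp point, in m); z points along the fingers, y is the direction in which the jaws open and shut (so a half turn about z gives the same grasp; the last joint's range is limited). The gripper opens to 87 mm and grips with 3 to 60 N. Pads are 19 mm wide; open, the fingers measure 117 mm over their backs; the gripper's body (75 mm by 190 mm) begins 51 mm behind the grasp point.
Start: joints at [1.133, 0.527, 1.433, -0, 1.181, -0.178], TCP at [0.16, 0.604, 0.223] pointing down, gripper open.
Joint ranges: [-3.08, 3.08], [-0.75, 2.2], [0.22, 2.44], [-1.43, 4.57], [0, 2.65], [-2.85, 2.85]. Speed limits (rad/s): [2.79, 2.79, 3.14, 3.14, 3.14, 3.14].

INTERFACE

Orientations are given as a unit quaternion [x, y, z, w].
In Python, from workcell import sensors, viewer, job, finder, robot gives the robot as it stands.
- The arm moves only by the tool apply_moves, never from a script. Its argument "motion" is a list of rows, each a list of 3 entries, a list of its own where there are three numbers: the shift along the tool's x, y, z in m, then the turn about the tool's z in rad, then the opening, from 0 (shut) to 1 (fully open). In form: [[[x, y, z], spin, claw], ...]. A call has exactly 10 rows; each row is the pose to reach, as a shift and turn from the pose commanded when the call began, along the tool's axes at that moment; what a row does not reach only later rows make up. A row lasts 1/12 s, in which the tool goes at most 41.7 mm and 7.16 degrees, less where a joint would pass 70% of its speed; a pose out of reach is approached as far as the arm can. A call with a gripper value outside its range is refused whole. The fingers move at their own pace and stop on an object; "newtons" is the grip in N (left out, the last holds). Time passes only in rows, so rows that repeat a pose let the fingers close, or fill a call up. It gives the time, the measured TCP pose, the force and the opening at its end, in the units of the state.
- sensors.sense(): the state, without advancing time (a new reading comes with each control period).
- viewer.snapshot(name): name is "scene" or "top"; returns a dict with "pixels" (400x640x3 uint8, red, green, blue), "depth" (400x640 float32, m along the optical axis (not along the pixel's ray), 0 where there is no reading), "fx", "fy", "cx", "cy" (pixels), "pose" (4x4, takes a point from camera to world coordinates). Camera axes: x right, y up, looking along -z (the intrinsics and any distortion apply to the point x, -y, -z); pixel columns grow to the right and rows downward; lengths in m; the calibration is good to about 2 mm. A picture is of the moment at which its call begins.
- job.hand_in(): hands the job in, once; it reports no verdict.
Trained networks look in a picture, given as the dict that the camera call returned (one of the last four; its "shot" number tells which), for a name from the list of things; names that differ only in an ending like _2 or _b are one class to them, and where a whole thing is asked for, a point or a joint stands for the part that bears it (a point fixed in the world has none). Each returns a list of dicts, best first, with "p" (0 to 1); they miss things now and then, are a little off and sometimes report something else, mostly with a low value. They report only what shows in the picture. A call takes as long as a camera call. They do not tell look-alikes from the thing itself.
- finder.regions_of(name, picture): "region" (400x640 bool, what is visible of it) and "rect" ([left, top, right, bottom] in pixels, round what is visible of it).
The state is a dict: "time": time; "joint_pos": joint angles; "dq": joint speeds; "tau": joint torques, N m; "ee_pos": TCP position; "ee_rot": TCP orientation; "wrist_force": force on the tool from outside, world axes, zero at the start; "wrist_torque": the same for the moment, N m; "grip_width": finger opening in m.
Only numpy, scipy, OpenCV 4.12 (cv2) and the standard library are available. Lean on these libraries where they do the work, as an engineer would, in place of code of your own. Each camera call takes 0.05 s, during which the arm holds its last target. There are 200 camera calls.

## Working session

There is one attempt and no reset: what is moved stays moved. The work goes in short steps, Python scripts to look and compute and a tool call to move; the robot and the scene stay as the last step left them, time stands still between calls to the robot, and variables do not carry over. Pictures are saved under pics/ and viewed, about 8 in all and at most 12, crops included, and the job is handed in when it is done.

Besides the shell and the picture viewer there is one more tool, called by a JSON object that holds its "fn" and its "kwargs". apply_moves: Moves the arm, as the interface text tells. Its arguments: {"type":"object","properties":{"motion":{"type":"array","items":{"type":"array"}},"newtons":{"type":"number"}},"required":["motion"]}

```bash
mkdir -p pics; cat > h.py <<'E'
import numpy as np, cv2
from workcell import sensors, viewer, job, finder, robot
def snap(n): return viewer.snapshot(n)
def save(s,f,crop=None,scale=1):
    im=s["pixels"][:,:,::-1]
    if crop: l,t,r,b=crop; im=im[t:b,l:r]
    cv2.imwrite("pics/"+f,cv2.resize(im,None,fx=scale,fy=scale,interpolation=cv2.INTER_CUBIC))
def cloud(s):
    v,u=np.mgrid[0:400,0:640]; d=s["depth"]
    p=np.stack([(u-s["cx"])/s["fx"]*d,-(v-s["cy"])/s["fy"]*d,-d],-1)
    T=np.array(s["pose"]); return p@T[:3,:3].T+T[:3,3]
def ray(s,u,v,z):
    T=np.array(s["pose"]); r=T[:3,:3]@np.array([(u-s["cx"])/s["fx"],-(v-s["cy"])/s["fy"],-1]); o=T[:3,3]
    return o+r*(z-o[2])/r[2]
E
python3 - <<'E'
from h import *
print({k:np.round(v,3) for k,v in sensors.sense().items()})
for n in("scene","top"):
    s=snap(n);save(s,n+"1.png"); print(n,[k for k in s],s["fx"],s["cx"],s["cy"],np.round(s["pose"],3).tolist())
    c=cloud(s)
    for t in("lid","lid_knob","jar","balance","door","tray","petri","bottle","beaker","washjar","spatula"):
        for r in finder.regions_of(t,s):
            if r["p"]<.2: continue
            m=r["region"]&(s["depth"]>0); q=c[m]
            print(t,round(r["p"],2),np.round(r["rect"]).tolist(),m.sum(),np.round(np.percentile(q,[2,50,98],axis=0),3).tolist() if len(q) else None)
E
```

```text
{'time': np.float64(0.0), 'joint_pos': array([ 1.134,  0.528,  1.434, -0.   ,  1.181, -0.179]), 'dq': array([ 0.002, -0.001, -0.002, -0.   ,  0.002,  0.   ]), 'tau': array([-1.0000e-03, -4.4004e+01, -1.7659e+01,  6.3000e-02,  5.8000e-02,
       -0.0000e+00]), 'ee_pos': array([0.16 , 0.604, 0.222]), 'ee_rot': array([ 0.129,  0.992, -0.001, -0.   ]), 'wrist_force': array([-0.199,  0.992,  0.092]), 'wrist_torque': array([-0.037, -0.001, -0.031]), 'grip_width': np.float64(0.087)}
scene ['pixels', 'depth', 'fx', 'fy', 'cx', 'cy', 'pose', 'shot'] 519.3277602165066 323.54734921731364 195.15374719610844 [[0.029, -0.797, 0.604, 1.453], [1.0, 0.026, -0.013, 0.055], [-0.005, 0.604, 0.797, 1.351], [0.0, 0.0, 0.0, 1.0]]
lid 0.82 [293.0, 167.0, 321.0, 184.0] 223 [[0.317, -0.018, 0.007], [0.351, 0.029, 0.015], [0.383, 0.062, 0.049]]
lid 0.66 [268.0, 204.0, 299.0, 236.0] 670 [[0.598, -0.074, 0.155], [0.643, -0.033, 0.162], [0.677, 0.005, 0.197]]
lid 0.25 [274.0, 228.0, 303.0, 246.0] 331 [[0.641, -0.073, 0.081], [0.67, -0.029, 0.118], [0.694, 0.003, 0.157]]
lid_knob 0.83 [270.0, 211.0, 300.0, 235.0] 
[... 2806 characters left out ...]
55, 0.032]]
bottle 0.69 [244.0, 111.0, 269.0, 147.0] 689 [[0.683, 0.22, 0.005], [0.701, 0.245, 0.1], [0.739, 0.278, 0.151]]
beaker 0.82 [441.0, 110.0, 477.0, 149.0] 798 [[0.681, -0.312, 0.001], [0.721, -0.287, 0.053], [0.746, -0.246, 0.097]]
beaker 0.37 [155.0, 150.0, 189.0, 176.0] 600 [[0.592, 0.449, 0.009], [0.615, 0.469, 0.086], [0.644, 0.5, 0.093]]
washjar 0.88 [157.0, 149.0, 188.0, 180.0] 589 [[0.592, 0.449, 0.007], [0.615, 0.468, 0.086], [0.644, 0.5, 0.093]]
washjar 0.41 [325.0, 177.0, 356.0, 240.0] 424 [[0.423, 0.011, 0.044], [0.49, 0.041, 0.154], [0.555, 0.072, 0.161]]
spatula 0.47 [385.0, 236.0, 420.0, 296.0] 256 [[0.282, -0.175, -0.002], [0.337, -0.12, 0.004], [0.432, -0.09, 0.01]]
```

```bash
python3 - <<'E'
from h import *
a=snap("top");b=snap("scene")
save(a,"topc.png",(200,90,500,310),2.6); save(b,"scenec.png",(170,140,490,300),2.4)
for n,s in(("top",a),("scene",b)):
    c=cloud(s);hsv=cv2.cvtColor(s["pixels"],cv2.COLOR_RGB2HSV)
    # lid: flange and knob blobs by height
    box=lambda l,h:np.all((c>l)&(c<h),-1)&(s["depth"]>0)
    k=box([.58,-.09,.185],[.69,.02,.205]); f=box([.58,-.09,.157],[.69,.02,.168])
    for nm,m in(("knobtop",k),("flange",f)):
        q=c[m]; 
        (x,y),r=cv2.minEnclosingCircle(q[:,:2].astype(np.float32)); print(n,nm,m.sum(),q.mean(0).round(4),x,y,r)
        v,u=np.nonzero(m); print(' colour',s["pixels"][m].mean(0).round(), 'px',u.mean(),v.mean())
    t=box([.4,.2,-.01],[.62,.4,.02])&(hsv[...,1]>50)
    q=c[t]; (x,y),r=cv2.minEnclosingCircle(q[:,:2].astype(np.float32)); print(n,"tray",x,y,r,np.percentile(q[:,2],[5,50,95]), s["pixels"][t].mean(0))
    d=box([.38,.0,.15],[.60,.085,.17]); q=c[d]; print(n,"doortop",d.sum(),cv2.fitLine(q[:,:2].astype(np.float32),2,0,.01,.01).ravel(),np.percentile(q,[1,50,99],axis=0).round(3).tolist())
E
```

```text
top knobtop 95 [ 0.6313 -0.0357  0.1942] 0.6322903633117676 -0.03618229553103447 0.01299466472119093
 colour [ 28.  61. 122.] px 372.2105263157895 145.68421052631578
top flange 881 [ 0.6313 -0.0359  0.1614] 0.6324222087860107 -0.036479610949754715 0.044129785150289536
 colour [167. 166. 161.] px 370.7355278093076 149.24517593643586
top tray 0.5116740465164185 0.2943592369556427 0.07149536162614822 [-0.00126105  0.00330892  0.00887533] [173.37835294  55.03952941 103.21741176]
top doortop 279 [0.9347177  0.35539111 0.50598    0.04626031] [[0.422, 0.01, 0.151], [0.505, 0.048, 0.157], [0.597, 0.077, 0.164]]
scene knobtop 70 [ 0.6396 -0.0346  0.194 ] 0.6374549269676208 -0.035579994320869446 0.013708416372537613
 colour [ 13.  50. 112.] px 284.0 214.55714285714285
scene flange 563 [ 0.6406 -0.0342  0.1619] 0.6369680762290955 -0.03570142015814781 0.04600924625992775
 colour [149. 151. 148.] px 284.8792184724689 221.5772646536412
scene tray 0.5236308574676514 0.2936924397945404 0.09057202935218811 [-0.00112478  0.00443329  0.01066979] [163.07290867  44.34458941  94.82271681]
scene doortop 175 [0.9299968  0.3675676  0.5113316  0.04821568] [[0.426, 0.011, 0.15], [0.511, 0.049, 0.157], [0.597, 0.079, 0.164]]
```

View pics/topc.png

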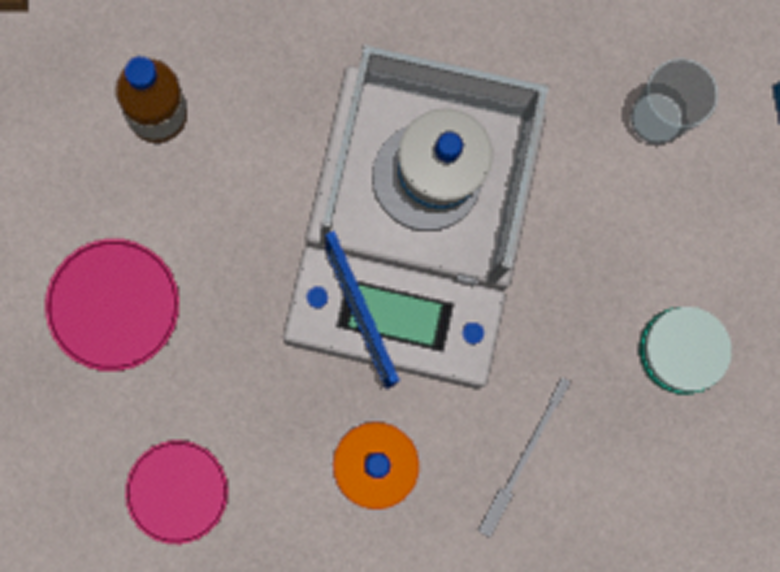

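View pics/scenec.png

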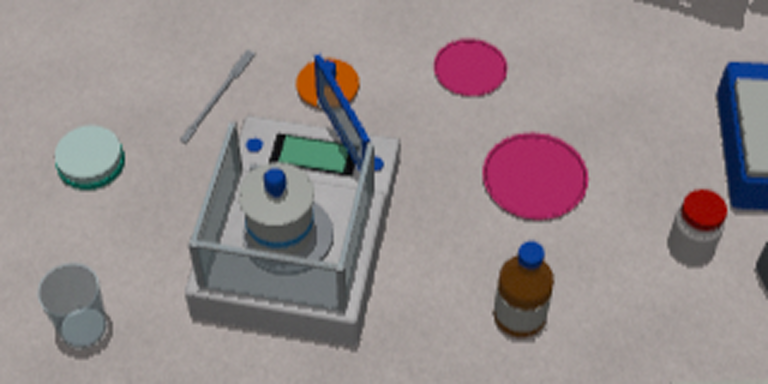

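The white lid sits on the jar at top-view pixel (371,148); the orange look-alike is at (345,269), so I take the white one. The large pink tray is at (243,206) and the small one at (268,279), so I take the large one. The blue door stands open over the keypad, from its hinge at about (326,180) to its free edge at (350,236).

The flange at 0.162 m and the knob top at about 0.196 m agree with the text. Next I triangulate and fit the balance pose.

```bash
cat >> h.py <<'E'
def tri(obs):
    A=np.zeros((3,3));b=np.zeros(3)
    for s,u,v in obs:
        T=np.array(s["pose"]); r=T[:3,:3]@np.array([(u-s["cx"])/s["fx"],-(v-s["cy"])/s["fy"],-1]); r/=np.linalg.norm(r)
        P=np.eye(3)-np.outer(r,r); A+=P; b+=P@T[:3,3]
    return np.linalg.solve(A,b)
def ell(m):
    c,_=cv2.findContours(m.astype(np.uint8),cv2.RETR_EXTERNAL,cv2.CHAIN_APPROX_NONE); return cv2.fitEllipse(cv2.convexHull(max(c,key=cv2.contourArea)))
E
python3 - <<'E'
from h import *
from scipy.optimize import least_squares
S={n:snap(n) for n in("top","scene")}; K=[];Tr=[];pts=[]
for n,s in S.items():
    c=cloud(s);hsv=cv2.cvtColor(s["pixels"],cv2.COLOR_RGB2HSV)
    box=lambda l,h:np.all((c>l)&(c<h),-1)&(s["depth"]>0)
    blue=(hsv[...,0]>100)&(hsv[...,0]<130)&(hsv[...,1]>130)
    k=blue&box([.6,-.07,.165],[.67,0,.21]); v,u=np.nonzero(k); K.append((s,u.mean(),v.mean()))
    t=box([.4,.2,-.02],[.62,.4,.03])&(hsv[...,1]>100)
    e=ell(t); Tr.append((s,*e[0])); print(n,"tray ell",e, ray(s,*e[0],.007))
    print(n,"knob@.184",ray(s,u.mean(),v.mean(),.186))
    w=box([.5,-.16,.152],[.76,.1,.168])&~blue&(np.hypot(c[...,0]-.634,c[...,1]+.036)>.055); pts.append(c[w][:,:2]); print(w.sum())
    d=blue&box([.38,0,.145],[.60,.1,.17]); q=c[d]; print("door",d.sum(),cv2.fitLine(q[:,:2].astype(np.float32),2,0,.01,.01).ravel())
print("knob tri",tri(K),"tray tri",tri(Tr))
def f(p,q):
    cs,sn=np.cos(p[2]),np.sin(p[2]); d=q-p[:2]; l=np.abs(np.stack([d[:,0]*cs+d[:,1]*sn,-d[:,0]*sn+d[:,1]*cs],1)); return l.max(1)-.083
for q in pts+[np.vstack(pts)]:
    r=least_squares(f,[.62,-.02,-.21],args=(q,),loss="soft_l1",f_scale=.003); p=r.x; R=np.array([[np.cos(p[2]),-np.sin(p[2])],[np.sin(p[2]),np.cos(p[2])]])
    print("bal",p.round(4),"rms",np.median(np.abs(r.fun)),"hinge",p[:2]+R@[-.085,.085])
E
```

```text
top tray ell ((242.68772888183594, 206.8732147216797), (50.55244827270508, 51.639766693115234), 64.11157989501953) [0.50976834 0.29219626 0.007     ]
top knob@.184 [ 0.63255557 -0.03670955  0.186     ]
692
door 214 [0.9172491  0.39831403 0.48890072 0.04092615]
scene tray ell ((392.6755676269531, 213.00831604003906), (35.765235900878906, 44.148040771484375), 100.33513641357422) [0.51331262 0.2943986  0.007     ]
scene knob@.184 [ 0.63681668 -0.03468379  0.186     ]
542
door 129 [0.91667676 0.3996295  0.4954905  0.04252924]
knob tri [ 0.63370669 -0.03611322  0.181748  ] tray tri [0.51040256 0.29400324 0.0027113 ]
bal [ 0.6335 -0.0281 -0.2216] rms 0.0020925204641844275 hinge [0.56920633 0.07349717]
bal [ 0.6383 -0.0266 -0.2214] rms 0.0021913194077146925 hinge [0.57400956 0.07498507]
bal [ 0.6356 -0.0275 -0.2215] rms 0.002546190022752519 hinge [0.57135973 0.07406966]
```

{"fn": "apply_moves", "kwargs": {"motion": [[[-0.031,-0.025,-0.02],0,0.5],[[-0.062,-0.05,-0.03],0,0.5],[[-0.093,-0.075,-0.03],0,0.5],[[-0.124,-0.1,-0.03],0,0.5],[[-0.155,-0.124,-0.03],0,0.5],[[-0.186,-0.149,-0.03],0,0.5],[[-0.217,-0.174,-0.03],0,0.5],[[-0.248,-0.199,-0.03],0,0.5],[[-0.28,-0.224,-0.03],0,0.5],[[-0.311,-0.249,-0.03],0,0.5]]}}

```text
time: 2.23
ee_pos: [0.3979, 0.2822, 0.2529]
ee_rot: [0.129, 0.992, 0.0, 0.0]
wrist_force: [0.3, 0.7, 0.2]
grip_width: 0.044
```

{"fn": "apply_moves", "kwargs": {"motion": [[[-0.031,-0.025,0],0,0.5],[[-0.062,-0.05,0],0,0.5],[[-0.093,-0.075,0],0,0.5],[[-0.124,-0.1,0],0,0.5],[[-0.155,-0.124,0],0,0.5],[[-0.186,-0.149,0],0,0.5],[[-0.217,-0.174,0],0,0.5],[[-0.248,-0.199,0],0,0.5],[[-0.28,-0.224,0],0,0.5],[[-0.311,-0.249,0],0,0.5]]}}

```text
time: 3.07
ee_pos: [0.6348, -0.0383, 0.2526]
ee_rot: [0.129, 0.992, 0.0, 0.0]
wrist_force: [1.1, 0.9, -0.1]
grip_width: 0.044
```

{"fn": "apply_moves", "kwargs": {"motion": [[[0,0,0],0,0.5],[[0,0,0],0,0.5],[[0,0,0],0,0.5],[[0,0,0],0,0.5],[[0,0,0],0,0.5],[[0,0,0],0,0.5],[[0,0,0],0,0.5],[[0,0,0],0,0.5],[[0,0,0],0,0.5],[[0,0,0],0,0.5]]}}

```text
time: 3.9
ee_pos: [0.6337, -0.0362, 0.2527]
ee_rot: [0.129, 0.992, -0.0, 0.0]
wrist_force: [-0.1, 0.1, 1.5]
grip_width: 0.0438
```

```bash
python3 - <<'E'
from h import *
b=snap("scene"); save(b,"c2.png",(230,150,350,270),5)
E
```

```text
(no output)
```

View pics/c2.png

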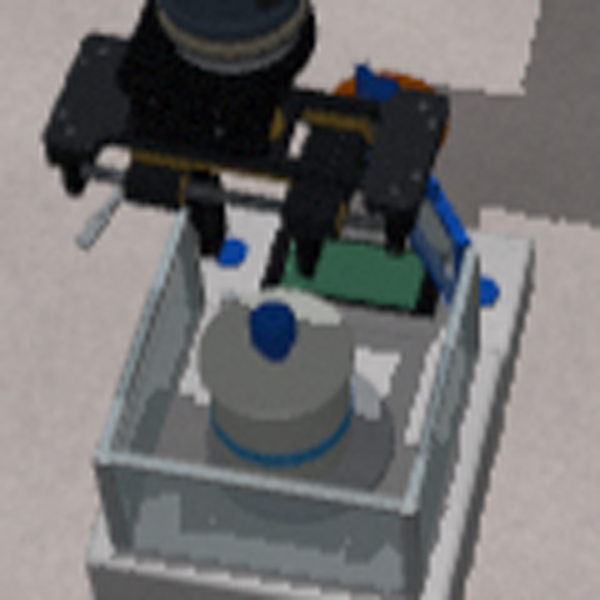

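The fingers straddle the knob of the white lid (crop pixel (272,320)), which is clearly not the orange one behind it. Descending and gripping.

{"fn": "apply_moves", "kwargs": {"motion": [[[0,0,0.02],0,0.5],[[0,0,0.04],0,0.5],[[0,0,0.055],0,0.5],[[0,0,0.065],0,0.5],[[0,0,0.075],0,0.5],[[0,0,0.082],0,0.5],[[0,0,0.085],0,0.5],[[0,0,0.085],0,0.5],[[0,0,0.085],0,0.5],[[0,0,0.085],0,0.5]]}}

```text
time: 4.78
ee_pos: [0.6344, -0.0366, 0.1684]
ee_rot: [0.129, 0.992, -0.0, 0.001]
wrist_force: [0.4, 0.3, 0.8]
grip_width: 0.0437
```

{"fn": "apply_moves", "kwargs": {"motion": [[[0,0,0],0,0.4],[[0,0,0],0,0.35],[[0,0,0],0,0.3],[[0,0,0],0,0.25],[[0,0,0],0,0.2],[[0,0,0],0,0.1],[[0,0,0],0,0.1],[[0,0,0],0,0.1],[[0,0,0],0,0.1],[[0,0,0],0,0.1]], "newtons": 20}}

```text
time: 5.62
ee_pos: [0.634, -0.0362, 0.1679]
ee_rot: [0.129, 0.992, 0.0, 0.0]
wrist_force: [0.0, 2.0, 2.8]
grip_width: 0.025
```

{"fn": "apply_moves", "kwargs": {"motion": [[[0,0,-0.005],0,0.1],[[0,0,-0.01],0,0.1],[[0,0,-0.015],0,0.1],[[0,0,-0.02],0,0.1],[[0,0,-0.03],0,0.1],[[0,0,-0.04],0,0.1],[[0,0,-0.05],0,0.1],[[0,0,-0.06],0,0.1],[[0,0,-0.07],0,0.1],[[0,0,-0.07],0,0.1]]}}

```text
time: 6.45
ee_pos: [0.6354, -0.0368, 0.2408]
ee_rot: [0.129, 0.992, -0.0, 0.003]
wrist_force: [-0.3, -0.7, -0.8]
grip_width: 0.025
```

```bash
python3 - <<'E'
from h import *
b=snap("scene"); save(b,"c3.png",(230,150,350,270),5)
E
```

```text
(no output)
```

View pics/c3.png

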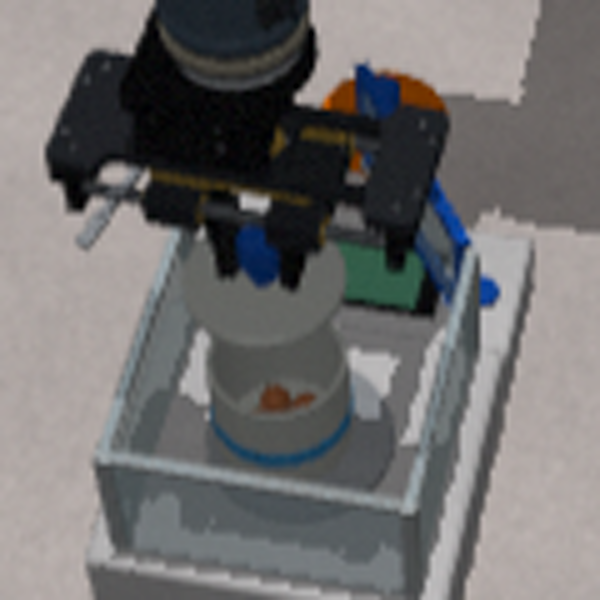

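The lid is held level by its knob and the jar stands open, undisturbed on the pan. Carrying it to the tray.

{"fn": "apply_moves", "kwargs": {"motion": [[[0.005,0.007,0],0,0.1],[[0.015,0.021,0],0,0.1],[[0.03,0.042,0],0,0.1],[[0.048,0.068,0],0,0.1],[[0.066,0.093,0],0,0.1],[[0.084,0.119,0],0,0.1],[[0.102,0.144,0],0,0.1],[[0.12,0.17,0],0,0.1],[[0.138,0.195,0],0,0.1],[[0.156,0.22,0],0,0.1]]}}

```text
time: 7.33
ee_pos: [0.5366, 0.2187, 0.2368]
ee_rot: [0.129, 0.992, -0.0, -0.001]
wrist_force: [0.1, -0.2, -1.8]
grip_width: 0.0251
```

{"fn": "apply_moves", "kwargs": {"motion": [[[0.015,0.021,0],0,0.1],[[0.028,0.039,0],0,0.1],[[0.038,0.053,0],0,0.1],[[0.044,0.062,0],0,0.1],[[0.047,0.0665,0],0,0.1],[[0.047,0.0665,0.01],0,0.1],[[0.047,0.0665,0.03],0,0.1],[[0.047,0.0665,0.05],0,0.1],[[0.047,0.0665,0.07],0,0.1],[[0.047,0.0665,0.09],0,0.1]]}}

```text
time: 8.17
ee_pos: [0.5109, 0.2912, 0.1459]
ee_rot: [0.13, 0.992, -0.0, -0.0]
wrist_force: [0.2, -0.1, -2.1]
grip_width: 0.0253
```

{"fn": "apply_moves", "kwargs": {"motion": [[[0,0,0.02],0,0.1],[[0,0,0.04],0,0.1],[[0,0,0.06],0,0.1],[[0,0,0.075],0,0.1],[[0,0,0.085],0,0.1],[[0,0,0.09],0,0.1],[[0,0,0.095],0,0.1],[[0,0,0.1],0,0.1],[[0,0,0.1],0,0.1],[[0,0,0.1],0,0.1]]}}

```text
time: 9.0
ee_pos: [0.5111, 0.2925, 0.0479]
ee_rot: [0.129, 0.992, 0.0, 0.0]
wrist_force: [0.2, -0.3, -1.4]
grip_width: 0.0253
```

```bash
python3 - <<'E'
from h import *
b=snap("scene"); save(b,"c4.png",(340,150,460,250),5)
c=cloud(b); m=np.all((c>[.42,.2,.01])&(c<[.62,.4,.06]),-1)&(b["depth"]>0)&(b["pixels"].min(-1)>110)
print(m.sum(),np.percentile(c[m],[5,50,95],axis=0))
print(sensors.sense()["ee_pos"],sensors.sense()["wrist_force"])
E
```

```text
1 [[0.60542957 0.27565685 0.01167485]
 [0.60542957 0.27565685 0.01167485]
 [0.60542957 0.27565685 0.01167485]]
[0.51127313 0.2926413  0.0481518 ] [ 0.91138895  0.02710344 -1.47534431]
```

View pics/c4.png

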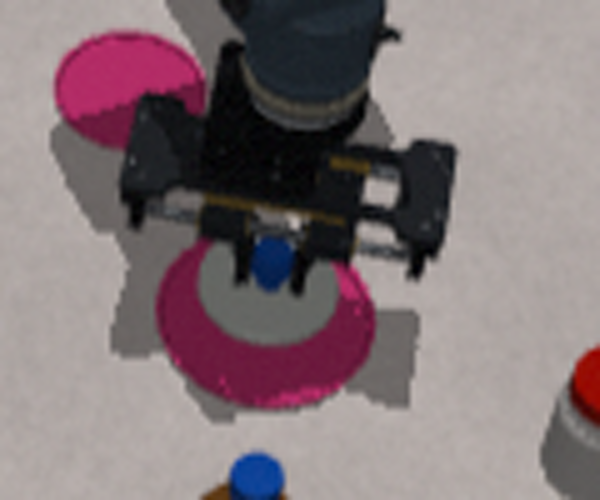

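The lid is over the large tray, near its centre (crop pixel (268,290) against (265,315), where the difference is its height). Lowering until the force rises.

{"fn": "apply_moves", "kwargs": {"motion": [[[0,0,0.005],0,0.1],[[0,0,0.009],0,0.1],[[0,0,0.013],0,0.1],[[0,0,0.016],0,0.1],[[0,0,0.018],0,0.1],[[0,0,0.019],0,0.1],[[0,0,0.02],0,0.1],[[0,0,0.021],0,0.1],[[0,0,0.021],0,0.1],[[0,0,0.021],0,0.1]]}}

```text
time: 9.88
ee_pos: [0.5109, 0.2925, 0.0266]
ee_rot: [0.129, 0.992, -0.0, 0.0]
wrist_force: [-0.4, -0.6, -1.4]
grip_width: 0.025
```

{"fn": "apply_moves", "kwargs": {"motion": [[[0,0,0.0005],0,0.1],[[0,0,0.0005],0,0.1],[[0,0,0.001],0,0.1],[[0,0,0.001],0,0.1],[[0,0,0.0015],0,0.1],[[0,0,0.0015],0,0.1],[[0,0,0.002],0,0.1],[[0,0,0.002],0,0.1],[[0,0,0.002],0,0.1],[[0,0,0.002],0,0.1]]}}

```text
time: 10.72
ee_pos: [0.5108, 0.2924, 0.0248]
ee_rot: [0.129, 0.992, -0.0, 0.0]
wrist_force: [-1.2, -1.0, 3.1]
grip_width: 0.0249
```

Contact: the force went from -1.4 to +3.1 N at the expected height. Releasing and rising.

{"fn": "apply_moves", "kwargs": {"motion": [[[0,0,0],0,0.3],[[0,0,0],0,0.35],[[0,0,0],0,0.4],[[0,0,0],0,0.5],[[0,0,0],0,0.5],[[0,0,0],0,0.5],[[0,0,0],0,0.5],[[0,0,0],0,0.5],[[0,0,0],0,0.5],[[0,0,0],0,0.5]]}}

```text
time: 11.55
ee_pos: [0.5108, 0.2925, 0.0245]
ee_rot: [0.129, 0.992, 0.0, 0.0]
wrist_force: [0.3, -0.4, 0.4]
grip_width: 0.0434
```

{"fn": "apply_moves", "kwargs": {"motion": [[[0,0,-0.01],0,0.5],[[0,0,-0.03],0,0.5],[[0,0,-0.06],0,0.5],[[0,0,-0.09],0,0.4],[[0,0,-0.12],0,0.2],[[0,0,-0.15],0,0],[[0,0,-0.18],0,0],[[0,0,-0.2],0,0],[[0,0,-0.2],0,0],[[0,0,-0.2],0,0]]}}

```text
time: 12.38
ee_pos: [0.5114, 0.2927, 0.2266]
ee_rot: [0.129, 0.992, 0.001, 0.002]
wrist_force: [0.6, 0.5, 0.5]
grip_width: 0.0053
```

```bash
python3 - <<'E'
from h import *
b=snap("scene"); save(b,"c5.png",(250,140,450,270),4)
for n in("scene","top"):
    s=snap(n); c=cloud(s); p=s["pixels"].astype(int)
    m=np.all((c>[.42,.2,.015])&(c<[.60,.4,.03]),-1)&(s["depth"]>0)&(np.ptp(p,axis=-1)<40)&(p.mean(-1)>90); q=c[m]
    if m.sum()>30:
        (x,y),r=cv2.minEnclosingCircle(q[:,:2].astype(np.float32)); A=np.c_[q[:,:2],np.ones(len(q))]; print(n,m.sum(),x,y,r,"plane",np.linalg.lstsq(A,q[:,2],rcond=None)[0],"z",np.median(q[:,2]))
    d=np.all((c>[.38,0,.145])&(c<[.60,.1,.17]),-1)&(p[...,2]-p[...,0]>50); q=c[d]; print("door",d.sum(),cv2.fitLine(q[:,:2].astype(np.float32),2,0,.01,.01).ravel() if d.sum()>5 else 0)
E
```

```text
scene 344 0.5132123827934265 0.29063794016838074 0.04544001445174217 plane [ 0.01138991 -0.00232265  0.01452334] z 0.019447944301249964
door 123 [0.9175885  0.3975317  0.49518308 0.04279478]
top 39 0.48409998416900635 0.270559698343277 0.01382274180650711 plane [-0.03475565 -0.08769885  0.05877597] z 0.018292600905858825
door 232 [0.9177086  0.39725426 0.48927253 0.0408241 ]
```

View pics/c5.png

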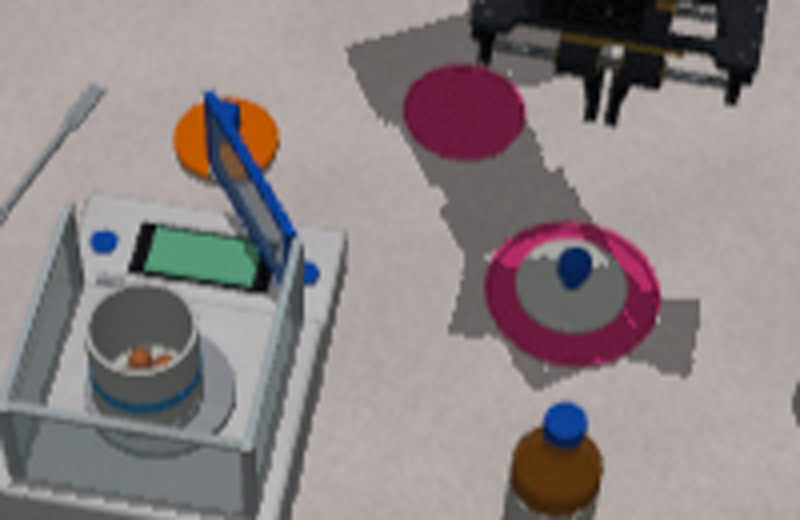

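The lid lies flat in the large tray: flange at z 0.019, about 3 mm off centre, tilt about 0.01 rad. The jar is still in place and the door is unmoved. Planning the door push.

```bash
python3 - <<'E'
from h import *
from scipy.spatial.transform import Rotation as Ro
s=sensors.sense(); R=Ro.from_quat(s["ee_rot"]).as_matrix(); p=s["ee_pos"]; print(p)
H=np.array([.5714,.0741]);yaw=-.2215; tx=np.arctan2(R[1,0],R[0,0])
def C(th,gap=0,a=.118):
    ang=yaw-np.pi/2-th; u=np.array([np.cos(ang),np.sin(ang)]); na=ang-np.pi/2; n=np.array([np.cos(na),np.sin(na)])
    d=na-tx; h=.003+.0095*abs(np.cos(d))+.015*abs(np.sin(d)); return H+a*u+n*(h+gap)
ref=C(.94,.03); print("standoff",ref,"tool shift",(R.T@np.r_[ref-p[:2],.120-p[2]]).round(4))
for th in np.r_[np.arange(.94,.05,-.1),.08,.04,0]:
    c=C(th); print(round(th,2),c.round(4),(R.T@np.r_[c-ref,0]).round(4)[:2])
for g in(-.004,-.008): print(g,(R.T@np.r_[C(0,g)-ref,0]).round(4)[:2])
E
```

```text
[0.5096662  0.29208479 0.22328991]
standoff [0.44298577 0.07361591] tool shift [ 0.0083 -0.2281  0.1037]
0.94 [0.4549 0.0461] [-0.0186 -0.0235]
0.84 [0.4584 0.0344] [-0.025 -0.034]
0.74 [0.4632 0.0229] [-0.0325 -0.0438]
0.64 [0.4693 0.0119] [-0.0412 -0.0529]
0.54 [0.4766 0.0015] [-0.0509 -0.0611]
0.44 [ 0.485  -0.0082] [-0.0616 -0.0683]
0.34 [ 0.4946 -0.017 ] [-0.0731 -0.0744]
0.24 [ 0.5051 -0.0247] [-0.0853 -0.0792]
0.14 [ 0.5166 -0.0313] [-0.098  -0.0826]
0.08 [ 0.5238 -0.0347] [-0.1059 -0.084 ]
0.04 [ 0.5288 -0.0366] [-0.1112 -0.0846]
0.0 [ 0.5327 -0.0381] [-0.1154 -0.0851]
-0.004 [-0.1194 -0.0849]
-0.008 [-0.1234 -0.0848]
```

{"fn": "apply_moves", "kwargs": {"motion": [[[0.002,-0.03,0],0,0],[[0.003,-0.06,0],0,0],[[0.004,-0.09,0],0,0],[[0.005,-0.12,0],0,0],[[0.006,-0.15,0],0,0],[[0.007,-0.18,0],0,0],[[0.008,-0.205,0],0,0],[[0.008,-0.22,0],0,0],[[0.008,-0.228,0],0,0],[[0.008,-0.228,0],0,0]]}}

```text
time: 13.37
ee_pos: [0.4438, 0.073, 0.2236]
ee_rot: [0.13, 0.991, -0.0, -0.001]
wrist_force: [0.6, -0.1, -0.1]
grip_width: 0.0007
```

{"fn": "apply_moves", "kwargs": {"motion": [[[0,0,0.015],0,0],[[0,0,0.03],0,0],[[0,0,0.045],0,0],[[0,0,0.06],0,0],[[0,0,0.075],0,0],[[0,0,0.09],0,0],[[0,0,0.1],0,0],[[0,0,0.104],0,0],[[0,0,0.104],0,0],[[0,0,0.104],0,0]]}}

```text
time: 14.2
ee_pos: [0.445, 0.0747, 0.1204]
ee_rot: [0.129, 0.992, 0.0, -0.0]
wrist_force: [0.8, 0.0, -0.2]
grip_width: 0.0002
```

```bash
python3 - <<'E'
from h import *
b=snap("scene"); save(b,"c6.png",(250,140,370,250),5)
print(sensors.sense()["ee_pos"])
E
```

```text
[0.44520718 0.0745377  0.12077026]
```

View pics/c6.png

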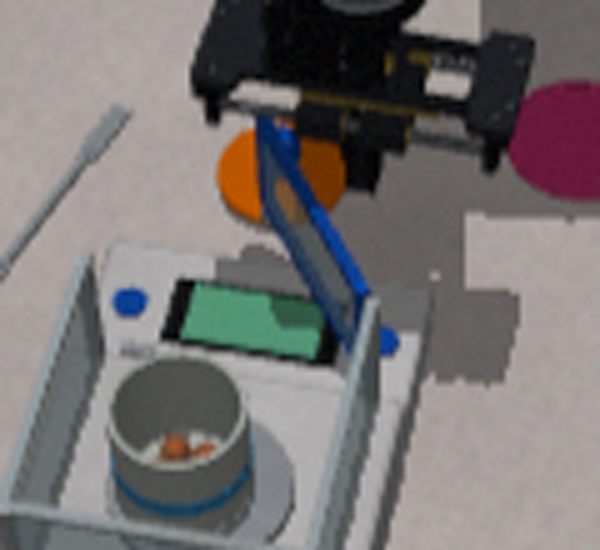

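The fingers are on the door's outer side, clear of it. Pushing along the arc.

{"fn": "apply_moves", "kwargs": {"motion": [[[-0.009,-0.012,0],0,0],[[-0.019,-0.024,0],0,0],[[-0.025,-0.034,0],0,0],[[-0.032,-0.044,0],0,0],[[-0.041,-0.053,0],0,0],[[-0.051,-0.061,0],0,0],[[-0.062,-0.068,0],0,0],[[-0.073,-0.074,0],0,0],[[-0.085,-0.079,0],0,0],[[-0.098,-0.083,0],0,0]]}}

```text
time: 15.08
ee_pos: [0.5185, -0.0318, 0.1204]
ee_rot: [0.129, 0.992, 0.0, -0.001]
wrist_force: [-3.8, 3.1, 0.1]
grip_width: 0.0003
```

{"fn": "apply_moves", "kwargs": {"motion": [[[-0.004,-0.001,0],0,0],[[-0.008,-0.001,0],0,0],[[-0.012,-0.002,0],0,0],[[-0.015,-0.002,0],0,0],[[-0.018,-0.002,0],0,0],[[-0.019,-0.002,0],0,0],[[-0.02,-0.002,0],0,0],[[-0.021,-0.002,0],0,0],[[-0.021,-0.002,0],0,0],[[-0.021,-0.002,0],0,0]]}}

```text
time: 15.92
ee_pos: [0.5241, -0.0347, 0.1197]
ee_rot: [0.127, 0.992, 0.001, -0.015]
wrist_force: [-23.2, 2.4, 18.9]
grip_width: 0.0001
```

```bash
cat > chk.py <<'E'
from h import *
for n in("top","scene"):
    s=snap(n); c=cloud(s); p=s["pixels"].astype(int)
    d=np.all((c>[.38,-.12,.145])&(c<[.60,.1,.17]),-1)&(p[...,2]-p[...,0]>50); q=c[d]
    if d.sum()>20:
        l=cv2.fitLine(q[:,:2].astype(np.float32),2,0,.01,.01).ravel(); a=np.arctan2(l[1],l[0]); print(n,d.sum(),l.round(4),"door angle",(np.pi/2-.2215-a+np.pi/2)%np.pi-np.pi/2)
save(s,"door%d.png"%s["shot"],(250,140,450,270),4); print(s["shot"],sensors.sense()["ee_pos"])
E
python3 chk.py
```

```text
top 38 [0.2204 0.9754 0.5548 0.0377] door angle 0.0006953478
scene 133 [ 0.2143  0.9768  0.5505 -0.0011] door angle -0.005488515
15 [ 0.52412269 -0.03466863  0.11970821]
```

The door reads about 0 rad and the push force is 23 N, so it is home. Backing off along the door normal, then up.

{"fn": "apply_moves", "kwargs": {"motion": [[[0.005,0,0],0,0],[[0.01,0,0],0,0],[[0.02,0,0],0,0],[[0.03,0,0],0,0],[[0.045,0,0],0,0],[[0.06,0,0],0,0],[[0.06,0,-0.03],0,0],[[0.06,0,-0.06],0,0],[[0.06,0,-0.09],0,0],[[0.06,0,-0.11],0,0]]}}

```text
time: 16.85
ee_pos: [0.4811, -0.0234, 0.2332]
ee_rot: [0.129, 0.992, -0.0, 0.002]
wrist_force: [0.4, -0.2, 0.0]
grip_width: 0.0006
```

{"fn": "apply_moves", "kwargs": {"motion": [[[0,0.03,-0.02],0,0],[[0,0.06,-0.02],0,0],[[0,0.09,-0.02],0,0],[[0,0.12,-0.02],0,0],[[0,0.15,-0.02],0,0],[[0,0.18,-0.02],0,0],[[0,0.2,-0.02],0,0],[[0,0.22,-0.02],0,0],[[0,0.22,-0.02],0,0],[[0,0.22,-0.02],0,0]]}}

```text
time: 17.68
ee_pos: [0.5362, 0.1902, 0.2503]
ee_rot: [0.128, 0.992, -0.0, 0.0]
wrist_force: [0.0, -0.0, 0.8]
grip_width: 0.0005
```

```bash
python3 chk.py; python3 - <<'E'
from h import *
for n in("top","scene"):
    s=snap(n);c=cloud(s)
    for t in("lid","jar","petri","bottle","beaker","washjar","spatula"):
        r=finder.regions_of(t,s)[:2]
        for x in r:
            m=x["region"]&(s["depth"]>0)
            if x["p"]>.3: print(n,t,round(x["p"],2),np.median(c[m],axis=0).round(3))
print(sensors.sense()["wrist_force"])
E
cp pics/door*.png /tmp; ls -t pics|head -1; mv pics/$(ls -t pics|head -1) pics/final.png
```

```text
top 234 [ 0.2228  0.9749  0.5443 -0.0083] door angle 0.0031870604
scene 161 [ 0.226   0.9741  0.5493 -0.0033] door angle 0.0064394474
17 [0.5359045  0.18889836 0.25039303]
top lid 0.82 [0.346 0.021 0.014]
top lid 0.73 [0.538 0.282 0.018]
top jar 0.65 [ 0.639 -0.038  0.099]
top petri 0.88 [ 0.465 -0.293  0.027]
top petri 0.36 [ 0.543 -0.006  0.131]
top bottle 0.7 [ 0.543 -0.009  0.133]
top bottle 0.52 [0.719 0.248 0.147]
top beaker 0.66 [ 0.721 -0.288  0.055]
top washjar 0.8 [0.615 0.469 0.085]
top spatula 0.52 [ 0.321 -0.111  0.005]
scene lid 0.93 [0.52  0.289 0.02 ]
scene lid 0.56 [0.358 0.023 0.015]
scene jar 0.62 [ 0.624 -0.035  0.12 ]
scene petri 0.9 [ 0.481 -0.293  0.026]
scene bottle 0.55 [0.735 0.247 0.094]
scene beaker 0.64 [ 0.71  -0.279  0.06 ]
scene beaker 0.58 [ 0.627 -0.035  0.122]
scene washjar 0.87 [0.64  0.473 0.067]
scene spatula 0.7 [ 0.317 -0.105  0.005]
[-0.23065214  0.5244938   0.20263934]
door17.png
```

View pics/final.png

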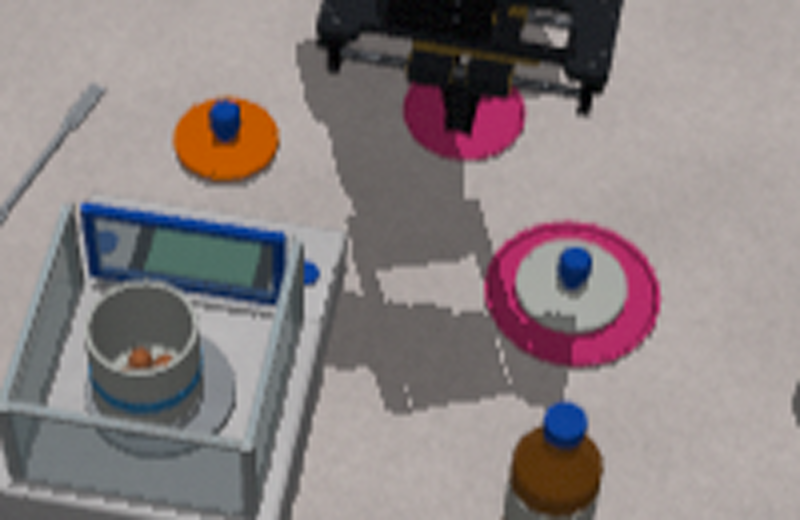

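The door is flush across the front, the lid lies flat in the tray, and the jar and bystanders are unmoved.

```bash
python3 -c "
from h import *
job.hand_in()"
```

```text
the job is handed in; nothing more can be done
```

I lifted the white lid off the jar by its blue knob and set it knob up in the large pink tray. Then I pushed the draft-shield door shut with the closed fingers, moved the arm clear, and handed the job in at about 18 s. The hand-in gives no verdict.

**Lid:** Right after release its flange stood at z 0.019 m, as expected, with about 0.01 rad of tilt and its centre about 3–4 mm off the tray's (scene camera). The top camera's reading was too shaded and half hidden by the arm to use. The last picture shows the lid in the same place.

**Door:** After I let go it measured about 0.003 rad from the top camera and 0.006 rad from the scene camera, so the catch holds it.

**Jar and other things:** The jar shows no visible movement, and the petri dish, bottle, beaker and washjar are where they were. The spatula's reading had no good first measurement to compare with, but it looks unmoved in the pictures.

**Disagreements:**
- The two cameras differed by about 4–5 mm in x on the knob and the balance; I used the triangulated and averaged values.
- The door reached its stop about 8 mm of travel earlier than I worked out. The last push therefore rose to about 23 N sideways and 19 N vertically at the wrist, well under the 120 N wrist limit.

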